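# Clear and reload the spectrophotometer's sample tray

## Robot

A 6-joint arm with a two-finger parallel gripper is mounted at the origin on the work surface. World frame = base frame: x ahead of the robot, y to its left, z up, the work surface at z = 0. Lengths are in m, angles in rad, forces in N, time in s.
With the tool pointing down it reaches from about 0.35 to 0.95 m from the base axis. Payload 17.4 kg.
Tool frame: the origin (TCP) lies midway between the tips of the shut fingers; the grasp point (between the pads) lies 19 mm behind it; z points along the fingers, y is the line along which they close (so a half turn about z gives the same grasp; the last joint's range is limited). The gripper opens to 93 mm and grips with 3 to 60 N. Pads are 15 mm wide; open, the fingers measure 128 mm over their backs; the gripper's body (75 mm by 188 mm) begins 65 mm behind the grasp point.
Start: joints at [1.146, 0.116, 1.442, -0, 1.584, -0.038], TCP at [0.255, 0.625, 0.219] pointing down, gripper open.
Joint ranges: [-2.83, 2.83], [-0.83, 2.19], [0.07, 2.5], [-1.14, 4.28], [0.01, 3], [-2.97, 2.97]. Speed limits (rad/s): [1.89, 1.89, 2.22, 3.14, 3.14, 3.14].

## Interface

Orientations are given as [roll, pitch, yaw] about the fixed x, y, z axes, in that order (R = Rz(yaw) Ry(pitch) Rx(roll)).
In Python, from cell import robot, viewer gives the robot as it stands.
- The arm moves only by the tool jog_arm, never from a script. Its argument "series" is one flat list of numbers, 5 for each row, row after row: the shift along the world's x, y, z in m, then the turn about the world's z in degrees, then the closure, from 0 (fully open) to 1 (shut). In form: [tx, ty, tz, twist, fingers, tx, ty, tz, twist, fingers, ...]. A call has 1 to 20 rows; each row is the pose to reach, as a shift and turn from the pose commanded when the call began; what a row does not reach only later rows make up. A row lasts 1/10 s, in which the tool goes at most 50 mm and 8.59 degrees, less where a joint would pass 70% of its speed; a pose out of reach is approached as far as the arm can. A call with a gripper value outside its range is refused whole. The fingers move at their own pace and stop on an object; the grip force is fixed at half the most. Time passes only in rows, so rows that repeat a pose let the fingers close. It gives the time, the measured TCP pose, the force, the opening and the grip force at its end, in the units of the state.
- robot.observe(): the state, without advancing time (a new reading comes with each control period).
- viewer.snapshot(name): name is "side" or "top" or "wrist"; returns the picture (420x560x3 uint8, red, green, blue); there is no depth.
- viewer.calibration(name): a dict with "camera_matrix" (3x3 intrinsics, pixels), "eye" and "attitude" of the camera in the world; the wrist camera has in their place "mount" (4x4, takes a point from camera to tool coordinates, whose origin is the TCP and whose axes are the flange's). Camera axes: x right, y up, looking along -z (the intrinsics and any distortion apply to the point x, -y, -z); pixel columns grow to the right and rows downward; lengths in m; the calibration is good to about 2 mm. A picture is of the moment at which its call begins: read the wrist's pose just before it. calibration takes no time and is no camera call.
- robot.finish_job(): hands the job in; it is judged then, once.
The state is a dict: "t": time; "joint_positions": joint angles; "qvel": joint speeds; "tau": joint torques, N m; "eef_pos": TCP position; "tool_rot": TCP orientation; "force": force on the tool from outside, world axes, zero at the start; "moment": the same for the moment, N m; "width": finger opening in m; "grip_force": force on a finger pad.
Only numpy, scipy, OpenCV 4.12 (cv2) and the standard library are available. Lean on these libraries where they do the work, as an engineer would, in place of code of your own. Each camera call takes 0.05 s, during which the arm holds its last target. There are 200 camera calls.

## Task

Somebody left the black optics bridge standing over the sample tray: lift it off and stand it upright in the middle of the blue mat. Then put every used orange disc from the tray into the red bin and lay every new blue disc flat and fully home in a pocket of its own, leaving the white reference in its pocket and the tape dispenser, tin and mouse where they are. When the tray is ready, press the green start button all the way down and let go.

Things in the scene. Friction and masses are not known exactly. Their poses are not given: they have to be found in the camera images.
- bridge: Black optics bridge over the tray: open frame 196 x 128 mm (own x, y), top at 56 mm, on four 12 mm square legs at its corners; two lens barrels on it reach 86 mm. Its middle carries a grip fin 14 mm thick (own x), 50 mm long (own y), from 56 to 100 mm up. 0.36 to 0.6 kg. Three 12 mm bars along its x pass over the pockets. Origin: centre of its footprint at its feet; z up.
- tray: Fixed green sample tray, 130 mm (its own x) x 180 mm (y) x 14 mm high, with six round pockets in two rows of three. Origin: centre of its underside. The bridge's legs stand on the bench outside its two long sides.
- tray_hole0 (a point): Centre of the mouth of pocket 0, at the tray's top face (14 mm above the bench). Pocket 36 mm across, 7 mm deep; neighbours 62 mm apart along the tray's x and 58 mm along its y. A disc lying home in it has its centre 2 mm above this point.
- tray_hole1 (a point): Centre of the mouth of pocket 1, at the tray's top face (14 mm above the bench). Pocket 36 mm across, 7 mm deep; neighbours 62 mm apart along the tray's x and 58 mm along its y. A disc lying home in it has its centre 2 mm above this point.
- tray_hole2 (a point): Centre of the mouth of pocket 2, at the tray's top face (14 mm above the bench). Pocket 36 mm across, 7 mm deep; neighbours 62 mm apart along the tray's x and 58 mm along its y. A disc lying home in it has its centre 2 mm above this point.
- tray_hole3 (a point): Centre of the mouth of pocket 3, at the tray's top face (14 mm above the bench). Pocket 36 mm across, 7 mm deep; neighbours 62 mm apart along the tray's x and 58 mm along its y. A disc lying home in it has its centre 2 mm above this point.
- tray_hole4 (a point): Centre of the mouth of pocket 4, at the tray's top face (14 mm above the bench). Pocket 36 mm across, 7 mm deep; neighbours 62 mm apart along the tray's x and 58 mm along its y. A disc lying home in it has its centre 2 mm above this point.
- tray_hole5 (a point): Centre of the mouth of pocket 5, at the tray's top face (14 mm above the bench). Pocket 36 mm across, 7 mm deep; neighbours 62 mm apart along the tray's x and 58 mm along its y. A disc lying home in it has its centre 2 mm above this point.
- used0: Used sample, if present (at least two of the three are): an orange disc with a small brown dot on each face, 32 mm across, 18 mm high, 30 g, lying in a tray pocket at the start. Origin: its centre; z along its axis; either face may be up.
- used1: Used sample, if present (at least two of the three are): an orange disc with a small brown dot on each face, 32 mm across, 18 mm high, 30 g, lying in a tray pocket at the start. Origin: its centre; z along its axis; either face may be up.
- used2: Used sample, if present (at least two of the three are): an orange disc with a small brown dot on each face, 32 mm across, 18 mm high, 30 g, lying in a tray pocket at the start. Origin: its centre; z along its axis; either face may be up.
- ref: White reference disc, 32 mm across, 18 mm high, 30 g, lying in one of the tray's pockets, where it belongs. Origin: its centre; z along its axis.
- new0: New sample, if present (at least four of the five are): a blue disc with a small pale dot on each face, 32 mm across, 18 mm high, 30 g, lying flat on the bench at the start. Origin: its centre; z along its axis; either face may be up.
- new1: New sample, if present (at least four of the five are): a blue disc with a small pale dot on each face, 32 mm across, 18 mm high, 30 g, lying flat on the bench at the start. Origin: its centre; z along its axis; either face may be up.
- new2: New sample, if present (at least four of the five are): a blue disc with a small pale dot on each face, 32 mm across, 18 mm high, 30 g, lying flat on the bench at the start. Origin: its centre; z along its axis; either face may be up.
- new3: New sample, if present (at least four of the five are): a blue disc with a small pale dot on each face, 32 mm across, 18 mm high, 30 g, lying flat on the bench at the start. Origin: its centre; z along its axis; either face may be up.
- new4: New sample, if present (at least four of the five are): a blue disc with a small pale dot on each face, 32 mm across, 18 mm high, 30 g, lying flat on the bench at the start. Origin: its centre; z along its axis; either face may be up.
- mat: Fixed thin blue mat, 220 mm (its own x) x 190 mm (y), 3 mm thick: the parking place of the bridge. Origin: centre of its underside.
- bin: Fixed open red bin for used samples, 150 mm (its own x) x 120 mm (y), 35 mm high, walls and floor 4 mm. Origin: centre of its underside.
- start_top (a point): Centre of the top of the green start button, 30 mm across, on the cream console box (90 x 120 mm, 40 mm high).
- start (a joint): Travel of the start button in m: 0 = up, 0.006 = fully pressed (about 5 N, straight down); it springs back.
- tape: Bystander: tape dispenser, 60 x 140 mm, 77 mm high. Origin: centre of its underside.
- can: Bystander: steel tin, 72 mm across, 100 mm high. Origin: centre of its underside.
- mouse: Bystander: cream computer mouse, 100 x 58 mm, 30 mm high. Origin: centre of its underside.

How it is judged:
By the outcome, as a careful person would: the job done as asked, in the order asked, and still so for the second after the job is handed in, with the robot touching nothing.
Of used0, used1, used2 only 2 to 3 are there at a start; the rules pass over those that are not, and their reading is None.
Of new0, new1, new2, new3, new4 only 4 to 5 are there at a start; the rules pass over those that are not, and their reading is None.
At some moment in a run one of new0, new1, new2, new3, new4 may be knocked a few centimetres aside while the robot is not near it.
Once in a run the grip may slacken for a moment while it holds something.
It also fails if it takes over 208 s, if anything falls off the work surface, if the arm or the gripper's body presses on something with over 40 N, if the wrist force passes 120 N, or if a joint passes its speed limit or range.

## Working session

There is one attempt and no reset: what is moved stays moved. The work goes in short steps, Python scripts to look and compute and a tool call to move; the robot and the scene stay as the last step left them, time stands still between calls to the robot, and variables do not carry over. Pictures are saved under pics/ and viewed, at most 14 in all, crops included, and the job is handed in when it is done.

Besides the shell and the picture viewer there is one more tool, called as a command line: name --argument value ..., lists and objects as JSON in quotes. jog_arm: Moves the arm, as the interface text tells. Its arguments: {"type":"object","properties":{"series":{"type":"array","items":{"type":"number"}}},"required":["series"]}

```bash
mkdir -p pics; ls
python3 - <<'E'
from cell import robot, viewer
import cv2,numpy as np
for n in ("top","side"):
    c=viewer.calibration(n); print({k:np.round(v,4).tolist() if not isinstance(v,str) else v for k,v in c.items()})
    cv2.imwrite(f"pics/{n}0.png",viewer.snapshot(n)[:,:,::-1])
print(viewer.calibration("wrist")); print(robot.observe())
E
```

```text
pics
{'camera_matrix': [[422.8407, 0.0, 275.7459], [0.0, 422.8407, 213.2866], [0.0, 0.0, 1.0]], 'eye': [0.421, -0.028, 1.209], 'attitude': [0.1001, 0.0046, -1.5981]}
{'camera_matrix': [[437.6044, 0.0, 274.3435], [0.0, 437.6044, 207.6123], [0.0, 0.0, 1.0]], 'eye': [0.2586, -0.7892, 0.9768], 'attitude': [0.7375, -0.0054, -0.3511]}
{'camera_matrix': array([[349.29803675,   0.        , 270.71181878],
       [  0.        , 349.29803675, 205.39536669],
       [  0.        ,   0.        ,   1.        ]]), 'mount': array([[-1.11636201e-04,  9.62360857e-01,  2.71774848e-01,
         7.54551948e-02],
       [ 9.99999547e-01, -1.49513096e-04,  9.40196282e-04,
        -1.33639175e-03],
       [ 9.45441999e-04,  2.71774830e-01, -9.62360404e-01,
        -1.66254503e-01],
       [ 0.00000000e+00,  0.00000000e+00,  0.00000000e+00,
         1.00000000e+00]])}
{'t': 0.1, 'joint_positions': array([ 1.14618241e+00,  1.16433258e-01,  1.44219419e+00, -1.68262180e-05,
        1.58398965e+00, -3.77879344e-02]), 'qvel': array([-6.01306452e-04, -1.42747444e-03,  2.75741109e-05,  6.96531441e-04,
        9.21203723e-05,  1.50760582e-03]), 'tau': array([ 1.53085814e-03, -7.22903109e+01, -6.23856282e+01,  7.81949144e-02,
        2.28002312e-02, -9.00022815e-05]), 'eef_pos': array([0.2545756 , 0.62495878, 0.21798487]), 'tool_rot': array([-3.14056831e+00, -2.18893655e-05,  2.75476644e+00]), 'force': array([ 0.67711502,  0.12813719, -0.28755744]), 'moment': array([0.01639257, 0.03996339, 0.01912791]), 'grip_force': 0.0, 'width': 0.09297860131984358}
```

View pics/top0.png

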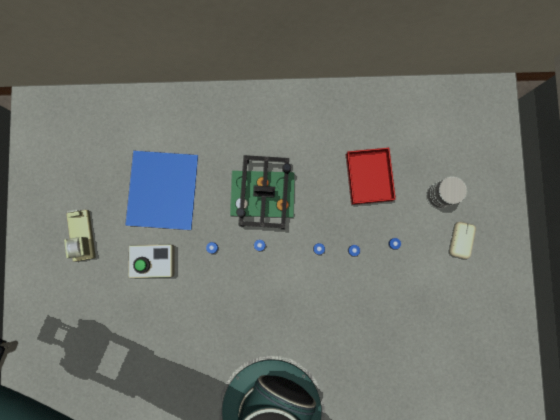

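View pics/side0.png

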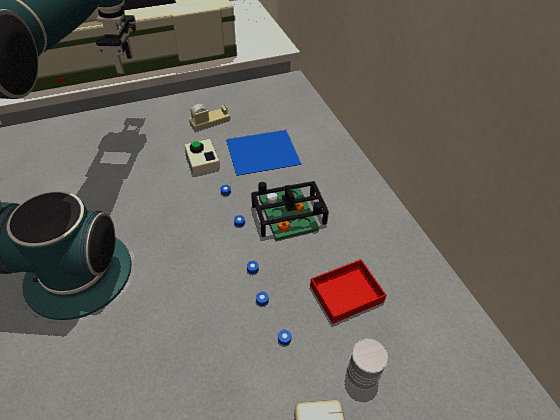

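The top view shows the mat at (163,190), the bridge and tray at (264,193), the bin at (371,177) and the button at (141,265). Five blue discs lie at (212,248), (260,245), (319,249), (354,251) and (395,243). At least two orange discs are under the bridge, and the white reference is at (241,204).

```bash
cat > h.py <<'E'
from cell import robot, viewer
import cv2, numpy as np
from scipy.spatial.transform import Rotation as Ro
def cam(n, s=None):
    c=viewer.calibration(n); K=c["camera_matrix"]
    if n=="wrist":
        s=s or robot.observe(); R=Ro.from_euler("xyz",s["tool_rot"]).as_matrix(); M=c["mount"]
        return K, R@M[:3,:3], R@M[:3,3]+s["eef_pos"]
    return K, Ro.from_euler("xyz",c["attitude"]).as_matrix(), np.array(c["eye"])
def back(C,uv,z):
    K,R,e=C; uv=np.atleast_2d(np.asarray(uv,float))
    d=np.c_[(uv[:,0]-K[0,2])/K[0,0],-(uv[:,1]-K[1,2])/K[1,1],-np.ones(len(uv))]@R.T
    return (e+d*((z-e[2])/d[:,2])[:,None])[:,:2]
def proj(C,P):
    K,R,e=C; p=(np.atleast_2d(P)-e)@R
    return np.c_[K[0,0]*p[:,0]/-p[:,2]+K[0,2], -K[1,1]*p[:,1]/-p[:,2]+K[1,2]]
def snap(n,save=None):
    C=cam(n); im=viewer.snapshot(n)[:,:,::-1].copy()
    if save: cv2.imwrite(f"pics/{save}.png",im)
    return C,im
RNG={"blue":((100,90,50),(130,255,255)),"orange":((8,150,100),(22,255,255)),"red":((0,150,60),(6,255,255)),
     "green":((35,80,20),(90,255,255))}
def blobs(im,col,amin=20,rng=None):
    m=cv2.inRange(cv2.cvtColor(im,cv2.COLOR_BGR2HSV),*(rng or RNG[col]))
    cs,_=cv2.findContours(m,cv2.RETR_EXTERNAL,cv2.CHAIN_APPROX_NONE)
    return [c for c in cs if cv2.contourArea(c)>=amin]
E
python3 - <<'E'
from h import *
C,im=snap("top")
for col,z in(("blue",.012),("orange",.02),("red",.035),("green",.014)):
    for c in blobs(im,col,12):
        r=cv2.minAreaRect(back(C,c[:,0],z).astype(np.float32))
        print(col,cv2.contourArea(c),np.round(c[:,0].mean(0)),np.round(r[0],4),np.round(r[1],4),round(r[2],1))
E
```

```text
blue 89.5 [354. 250.] [ 0.4314 -0.242 ] [0.0311 0.0281] 88.4
blue 86.0 [319. 249.] [ 0.4382 -0.1449] [0.0282 0.0309] 87.9
blue 89.0 [212. 247.] [0.4498 0.1582] [0.0323 0.0293] 70.1
blue 87.0 [259. 245.] [0.4527 0.0226] [0.0311 0.0282] 88.4
blue 91.5 [395. 243.] [ 0.4479 -0.3584] [0.0313 0.0282] 88.4
blue 4812.5 [162. 190.] [0.6187 0.2992] [0.1891 0.2179] 84.4
orange 19.0 [280. 204.] [ 0.5653 -0.037 ] [0.0085 0.0257] 88.4
orange 14.5 [260. 181.] [0.6342 0.0166] [0.0114 0.0173] 88.4
red 2178.0 [370. 176.] [ 0.6388 -0.2946] [0.1498 0.1216] 3.7
green 1177.5 [ 28. 409.] [0.0416 0.6473] [0.1906 0.0865] 88.5
green 22.5 [266. 392.] [0.0523 0.0155] [0.0743 0.0081] 49.0
green 898.5 [245. 401.] [0.0342 0.0527] [0.1576 0.1021] 88.5
green 661.5 [299. 393.] [ 0.0556 -0.0686] [0.1908 0.0927] 27.1
green 96.0 [140. 265.] [0.4072 0.3583] [0.0312 0.0307] 88.4
green 215.0 [290. 195.] [ 0.5953 -0.0684] [0.0188 0.1272] 85.2
green 498.5 [275. 194.] [ 0.5973 -0.0231] [0.0466 0.1298] 84.2
green 467.0 [253. 193.] [0.6008 0.0376] [0.0455 0.1275] 85.5
green 289.0 [235. 192.] [0.6029 0.0863] [0.0268 0.1275] 86.9
```

jog_arm --series '[0.345, -0.565, 0.08, -67, 0, 0.345, -0.565, 0.08, -67, 0, 0.345, -0.565, 0.08, -67, 0, 0.345, -0.565, 0.08, -67, 0, 0.345, -0.565, 0.08, -67, 0, 0.345, -0.565, 0.08, -67, 0, 0.345, -0.565, 0.08, -67, 0, 0.345, -0.565, 0.08, -67, 0, 0.345, -0.565, 0.08, -67, 0, 0.345, -0.565, 0.08, -67, 0, 0.345, -0.565, 0.08, -67, 0, 0.345, -0.565, 0.08, -67, 0, 0.345, -0.565, 0.08, -67, 0, 0.345, -0.565, 0.08, -67, 0, 0.345, -0.565, 0.08, -67, 0, 0.345, -0.565, 0.08, -67, 0, 0.345, -0.565, 0.08, -67, 0, 0.345, -0.565, 0.08, -67, 0]'

```text
t: 1.95
eef_pos: [0.5991, 0.0614, 0.2987]
tool_rot: [3.141, -0.0, 1.587]
force: [0.4, 0.3, -1.0]
width: 0.0934
grip_force: 0.0
```

Run:
```python
from h import *
s=robot.observe();print(s["t"],s["eef_pos"],np.degrees(s["tool_rot"]),s["joint_positions"])
snap("wrist","w1")
```

```text
1.95 [0.59911654 0.06138041 0.29874249] [ 1.79990875e+02 -9.21717452e-03  9.09319504e+01] [ 5.96643338e-02 -5.21057858e-02  1.48535037e+00  1.55271879e-04
  1.70818197e+00  4.34200222e-02]
```

View pics/w1.png

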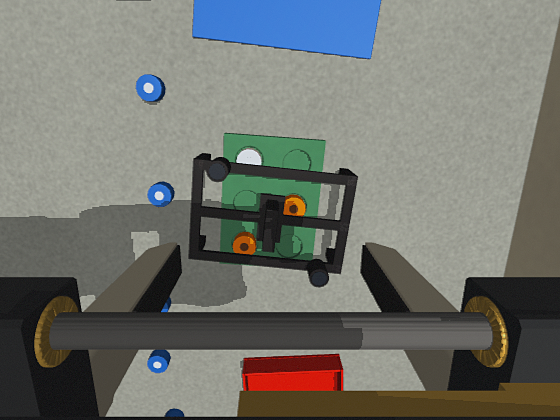

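The wrist view shows the bridge corners near (196,155), (357,172), (342,272) and (191,260). The tray's far edge runs from (224,133) to (325,140). The white reference is at (248,158), the orange discs are at (293,206) and (244,244), and the remaining pockets appear empty.

Run:
```python
from h import *
C=cam("wrist"); im=cv2.imread("pics/w1.png")
b=back(C,[(195,155),(357,173),(342,273),(190,260)],.056); print("bridge",b.round(4).tolist(),b.mean(0), [np.linalg.norm(b[i]-b[i-1]).round(4) for i in range(4)])
print("angs",[np.degrees(np.arctan2(*(b[i]-b[j])[::-1])).round(1) for i,j in((1,0),(2,3),(0,3),(1,2))])
t=back(C,[(224,133),(325,140)],.014);print("tray",t.round(4).tolist(),np.linalg.norm(t[1]-t[0]),np.degrees(np.arctan2(*(t[1]-t[0])[::-1])))
for c in blobs(im,"orange",20): print("o",c[:,0].mean(0),back(C,cv2.minEnclosingCircle(c)[0],.02))
for c in blobs(im,"blue",100): print("b",cv2.contourArea(c),back(C,cv2.minEnclosingCircle(c)[0],.012))
T,ti=snap("top")
for c in blobs(ti,"blue",1000):
    r=cv2.minAreaRect(back(T,c[:,0],.003).astype(np.float32));print("mat",r)
x,y,w,h=180,120,190,180
cv2.imwrite("pics/c1.png",cv2.resize(im[y:y+h,x:x+w],None,fx=3.1,fy=3.1,interpolation=cv2.INTER_CUBIC))
```

```text
bridge [[0.5098, 0.0794], [0.701, 0.0612], [0.6925, -0.0694], [0.4977, -0.0542]] [0.60025308 0.00425689] [np.float64(0.1342), np.float64(0.192), np.float64(0.1308), np.float64(0.1954)]
angs [np.float64(-5.5), np.float64(-4.4), np.float64(84.8), np.float64(86.3)]
tray [[0.5388, 0.1022], [0.6673, 0.0955]] 0.12869629547738462 -2.9877720887239305
o [ 40.3203125 342.5625   ] [[ 0.271492   -0.20187946]]
o [499.65680473 337.10059172] [[ 0.9341377  -0.18656902]]
o [244.27058824 241.67058824] [[ 0.56361122 -0.04562877]]
o [293.48529412 205.82352941] [[0.62950261 0.00900281]]
b 102.5 [[ 0.44819602 -0.34884929]]
b 387.0 [[ 0.43021938 -0.2443404 ]]
b 485.5 [[0.4518832  0.02134448]]
b 595.0 [[0.44906198 0.15589093]]
b 8653.0 [[0.61375737 0.23534989]]
mat ((0.6235224604606628, 0.3349277973175049), (0.12394948303699493, 0.21937906742095947), 84.49529266357422)
```

View pics/c1.png

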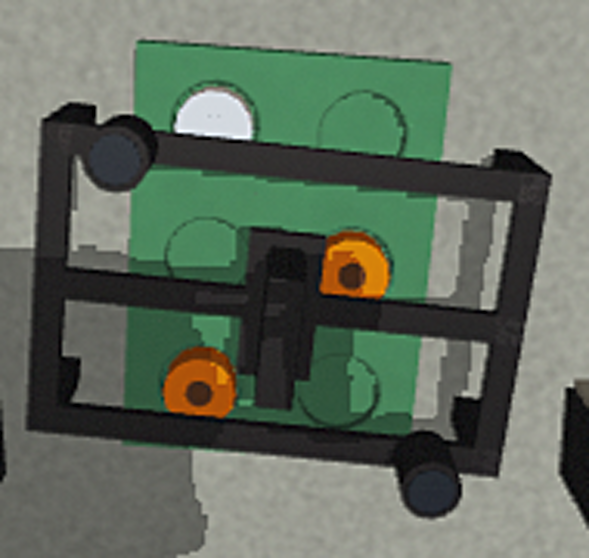

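Run:
```python
from h import *
C=cam("wrist")
print("fin",back(C,[(180+277/3.1,120+343/3.1),(180+285/3.1,120+283/3.1),(180+273/3.1,120+405/3.1)],.1))
T=cam("top");im=cv2.imread("pics/top0.png")
for c in blobs(im,"blue",1000): print("mat",cv2.minAreaRect(back(T,c[:,0],.003).astype(np.float32)))
for P in [(.6,.004,.1)]: print(proj(C,P))
s=robot.observe();print(s["eef_pos"])
```

```text
fin [[ 0.59811331  0.00278827]
 [ 0.60059869  0.02523919]
 [ 0.59701161 -0.0211542 ]]
mat ((0.6202240586280823, 0.3017047047615051), (0.1905585378408432, 0.21949979662895203), 84.36236572265625)
[[271.07382527 229.63950392]]
[0.59926398 0.06105278 0.29878008]
```

jog_arm --series '[0, -0.058, -0.1, -5.8, 0.5, 0, -0.058, -0.1, -5.8, 0.5, 0, -0.058, -0.15, -5.8, 0.5, 0, -0.058, -0.18, -5.8, 0.5, 0, -0.058, -0.2, -5.8, 0.5, 0, -0.058, -0.22, -5.8, 0.5, 0, -0.058, -0.235, -5.8, 0.5, 0, -0.058, -0.235, -5.8, 0.5, 0, -0.058, -0.235, -5.8, 1, 0, -0.058, -0.235, -5.8, 1, 0, -0.058, -0.235, -5.8, 1, 0, -0.058, -0.235, -5.8, 1, 0, -0.058, -0.235, -5.8, 1, 0, -0.058, -0.235, -5.8, 1, 0, -0.058, -0.235, -5.8, 1, 0, -0.058, -0.235, -5.8, 1]'

```text
t: 3.65
eef_pos: [0.5998, 0.0022, 0.0641]
tool_rot: [3.141, -0.0, 1.484]
force: [-1.8, -0.1, 5.8]
width: 0.014
grip_force: 30.0
```

jog_arm --series '[0, 0, 0.01, 0, 1, 0, 0, 0.02, 0, 1, 0.001, 0.01, 0.022, 0, 1, 0.002, 0.03, 0.022, 0, 1, 0.004, 0.06, 0.022, 0, 1, 0.006, 0.09, 0.022, 0, 1, 0.008, 0.12, 0.022, 0, 1, 0.01, 0.15, 0.022, 0, 1, 0.012, 0.18, 0.022, 0, 1, 0.014, 0.21, 0.022, 0, 1, 0.016, 0.24, 0.022, 0, 1, 0.018, 0.265, 0.022, 0, 1, 0.02, 0.285, 0.022, 0, 1, 0.02, 0.295, 0.022, 0, 1, 0.02, 0.299, 0.022, 0, 1, 0.02, 0.299, 0.022, 0, 1, 0.02, 0.299, 0.022, 0, 1]'

```text
t: 5.35
eef_pos: [0.6197, 0.3003, 0.0857]
tool_rot: [3.142, 0.0, 1.484]
force: [0.2, 0.1, -4.6]
width: 0.0137
grip_force: 30.0
```

Run:
```python
from h import *
C,im=snap("wrist","w2")
T,ti=snap("top","t2")
cv2.imwrite("pics/v2.png",np.hstack([im[:,:],cv2.resize(ti[130:290,90:320],None,fx=1.05,fy=2.625*0.4)][:1]))
cv2.imwrite("pics/v2.png",cv2.resize(ti[130:290,90:320],None,fx=3,fy=3,interpolation=cv2.INTER_CUBIC))
```

```text
(no output)
```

View pics/w2.png

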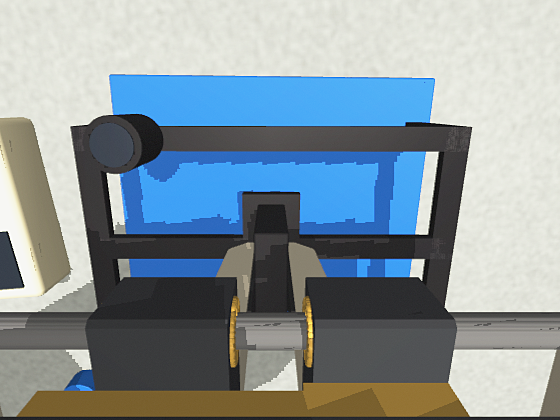

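The bridge hangs square over the mat. The mat's far corners are at (110,75) and (434,78), centred on the tool column.

Run:
```python
from h import *
C=cam("wrist");m=back(C,[(110,75),(434,78)],.003);c=m.mean(0);d=m[1]-m[0];d/=np.linalg.norm(d)
print(m,np.linalg.norm(m[1]-m[0]),np.degrees(np.arctan2(d[1],d[0])),c-.095*np.array([-d[1],d[0]]))
```

```text
[[0.52030655 0.40382037]
 [0.73666577 0.38292676]] 0.2173657175808833 -5.515896518612041 [0.61935458 0.29881345]
```

jog_arm --series '[0, 0, -0.008, 0, 1, 0, 0, -0.015, 0, 1, 0, 0, -0.019, 0, 1, 0, 0, -0.019, 0, 1, 0, 0, -0.019, 0, 0.6, 0, 0, -0.019, 0, 0.6, 0, 0, -0.019, 0, 0.6, 0, 0, -0.019, 0, 0.6, 0, 0, 0.02, 0, 0.6, 0, 0, 0.06, 0, 0.6, 0, 0, 0.1, 0, 0.6, -0.02, -0.24, 0.15, 0, 0.55, -0.02, -0.24, 0.15, 0, 0.55, -0.02, -0.24, 0.15, 0, 0.55, -0.02, -0.24, 0.15, 0, 0.55, -0.02, -0.24, 0.15, 0, 0.55, -0.02, -0.24, 0.15, 0, 0.55, -0.02, -0.24, 0.15, 0, 0.55, -0.02, -0.24, 0.15, 0, 0.55]'

```text
t: 7.35
eef_pos: [0.5996, 0.0619, 0.2353]
tool_rot: [-3.141, -0.0, 1.485]
force: [-0.0, -0.2, 0.5]
width: 0.0416
grip_force: 0.0
```

Run:
```python
from h import *
C,im=snap("wrist","w3"); np.savez("w3.npz",K=C[0],R=C[1],e=C[2])
for col,z in (("orange",.025),("blue",.018)):
    for c in blobs(im,col,100): print(col,cv2.contourArea(c),cv2.minEnclosingCircle(c)[0],back(C,cv2.minEnclosingCircle(c)[0],z))
```

```text
orange 186.5 (374.5, 339.5) [[ 0.71116707 -0.1561217 ]]
orange 175.0 (167.0, 339.0462951660156) [[ 0.45147325 -0.13302613]]
orange 480.0 (249.0, 269.5) [[ 0.56397232 -0.0466234 ]]
orange 589.5 (300.5, 219.7413787841797) [[0.62849619 0.00984993]]
blue 655.0 (148.94117736816406, 219.7794189453125) [[0.45457923 0.02253328]]
blue 829.0 (123.64948272705078, 99.1597900390625) [[0.45217936 0.15650777]]
blue 7863.5 (269.5, 11.41421890258789) [[0.61208234 0.22579567]]
```

View pics/w3.png

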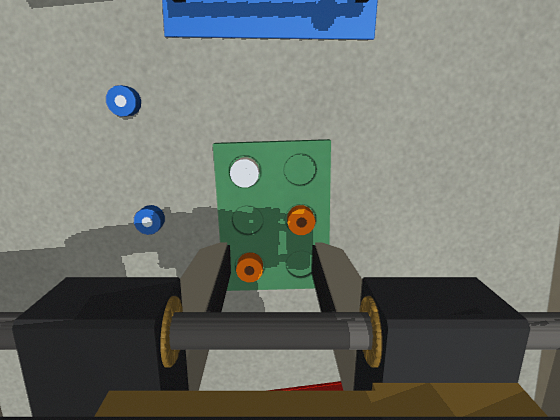

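The tray is now clear. The white reference is at (245,172), the orange discs at (301,221) and (249,269), and the empty pockets at (300,169), (248,219) and (299,262). Each disc has a visible centre dot to measure from.

```bash
cat >> h.py <<'E'
def dots(im,col,amin=100,amax=4000):
    """centre pixels of the dots inside coloured discs"""
    m=cv2.inRange(cv2.cvtColor(im,cv2.COLOR_BGR2HSV),*RNG[col])
    cs,h=cv2.findContours(m,cv2.RETR_CCOMP,cv2.CHAIN_APPROX_NONE); out=[]
    for i,c in enumerate(cs):
        if h[0][i][3]>=0 and cv2.contourArea(c)>=6 and amin<cv2.contourArea(cs[h[0][i][3]])<amax:
            M=cv2.moments(c); out.append((M["m10"]/M["m00"],M["m01"]/M["m00"]))
    return out
E
python3 - <<'E'
from h import *
z=np.load("w3.npz"); C=(z["K"],z["R"],z["e"]); im=cv2.imread("pics/w3.png")
for col,h in(("orange",.025),("blue",.018)):
    for d in dots(im,col): print(col,np.round(d,1),back(C,d,h))
hsv=cv2.cvtColor(im,cv2.COLOR_BGR2HSV); g=cv2.inRange(hsv,(50,60,25),(85,255,255))
def ln(p): vx,vy,x,y=cv2.fitLine(np.float32(p),cv2.DIST_HUBER,0,.01,.01).ravel(); return np.array([vx,vy]),np.array([x,y])
L,Rr=[],[]
for v in range(150,235):
    u=np.where(g[v,190:350])[0]+190
    L.append((u[0]-.5,v)); Rr.append((u[-1]+.5,v))
Tp=[(u,np.where(g[120:,u])[0][0]+120-.5) for u in range(220,325)]
Bt=[(u,np.where(g[:300,u])[0][-1]+.5) for u in range(240,312)]
res={k:ln(back(C,p,.014)) for k,p in(("L",L),("R",Rr),("T",Tp),("B",Bt))}
for k,(d,p) in res.items(): print(k,np.degrees(np.arctan2(d[1],d[0])).round(2),p.round(4))
yaw=np.arctan2(*(res["T"][0]*np.sign(res["T"][0][0]))[::-1])
ex=np.array([np.cos(yaw),np.sin(yaw)]);ey=np.array([-ex[1],ex[0]])
print("widths",(res["R"][1]-res["L"][1])@ex,(res["T"][1]-res["B"][1])@ey)
# white disc
w=cv2.inRange(hsv,(0,0,150),(180,40,255)); w[:150]=0;w[195:]=0;w[:,:220]=0;w[:,275:]=0
c=max(cv2.findContours(w,cv2.RETR_EXTERNAL,cv2.CHAIN_APPROX_NONE)[0],key=cv2.contourArea);e=cv2.fitEllipse(c);print("white",e,back(C,e[0],.025))
E
```

```text
orange [248.9 270.1] [[ 0.56381989 -0.04744171]]
orange [301.2 222. ] [[0.62906606 0.00712636]]
blue [146.6 221.6] [[0.45144728 0.0205693 ]]
blue [120.2 100.6] [[0.44823247 0.15538071]]
L 86.95 [0.535  0.0471]
R 86.75 [0.665 0.041]
T -3.22 [0.6038 0.0997]
B -3.67 [ 0.6    -0.0816]
widths 0.13007031 0.18122551
white ((243.84291076660156, 172.7083740234375), (27.188255310058594, 28.110031127929688), 127.64778137207031) [[0.5702929  0.06905431]]
```

jog_arm --series '[0.0294, -0.0538, -0.1, 1.7, 0.5, 0.0294, -0.0538, -0.1, 1.7, 0.5, 0.0294, -0.0538, -0.15, 1.7, 0.5, 0.0294, -0.0538, -0.185, 1.7, 0.5, 0.0294, -0.0538, -0.2, 1.7, 0.5, 0.0294, -0.0538, -0.21, 1.7, 0.5, 0.0294, -0.0538, -0.22, 1.7, 0.5, 0.0294, -0.0538, -0.22, 1.7, 0.5, 0.0294, -0.0538, -0.22, 1.7, 1, 0.0294, -0.0538, -0.22, 1.7, 1, 0.0294, -0.0538, -0.22, 1.7, 1, 0.0294, -0.0538, -0.22, 1.7, 1, 0.0294, -0.0538, -0.22, 1.7, 1]'

```text
t: 8.7
eef_pos: [0.6297, 0.0073, 0.017]
tool_rot: [3.14, -0.0, 1.514]
force: [-0.2, 1.5, 6.7]
width: 0.0308
grip_force: 30.0
```

jog_arm --series '[0, 0, 0.03, 0, 1, 0, 0, 0.07, 0, 1, 0.01, -0.277, 0.07, 0, 1, 0.01, -0.277, 0.07, 0, 1, 0.01, -0.277, 0.07, 0, 1, 0.01, -0.277, 0.07, 0, 1, 0.01, -0.277, 0.07, 0, 1, 0.01, -0.277, 0.07, 0, 1, 0.01, -0.277, 0.07, 0, 1, 0.01, -0.277, 0.07, 0, 1, 0.01, -0.277, 0.03, 0, 1, 0.01, -0.277, 0.012, 0, 1, 0.01, -0.277, 0.012, 0, 1]'

```text
t: 10.0
eef_pos: [0.6376, -0.2679, 0.0245]
tool_rot: [-3.137, -0.002, 1.515]
force: [0.0, 0.5, 0.3]
width: 0.0311
grip_force: 30.0
```

jog_arm --series '[0, 0, 0, 0, 0.5, 0, 0, 0, 0, 0.5, 0, 0, 0, 0, 0.5, 0, 0, 0.04, 0, 0.5, 0, 0, 0.08, 0, 0.5, -0.0752, 0.2226, 0.08, 0, 0.5, -0.0752, 0.2226, 0.08, 0, 0.5, -0.0752, 0.2226, 0.08, 0, 0.5, -0.0752, 0.2226, 0.08, 0, 0.5, -0.0752, 0.2226, 0.08, 0, 0.5, -0.0752, 0.2226, 0.08, 0, 0.5, -0.0752, 0.2226, 0.04, 0, 0.5, -0.0752, 0.2226, 0.01, 0, 0.5, -0.0752, 0.2226, -0.004, 0, 0.5, -0.0752, 0.2226, -0.012, 0, 0.5, -0.0752, 0.2226, -0.012, 0, 0.5, -0.0752, 0.2226, -0.012, 0, 1, -0.0752, 0.2226, -0.012, 0, 1, -0.0752, 0.2226, -0.012, 0, 1, -0.0752, 0.2226, -0.012, 0, 1]'

```text
t: 12.0
eef_pos: [0.5645, -0.0472, 0.0169]
tool_rot: [3.14, 0.0, 1.514]
force: [-0.1, -0.4, 6.7]
width: 0.0307
grip_force: 30.0
```

jog_arm --series '[0, 0, 0, 0, 1, 0, 0, 0.03, 0, 1, 0, 0, 0.07, 0, 1, 0.0752, -0.277, 0.07, 0, 1, 0.0752, -0.277, 0.07, 0, 1, 0.0752, -0.277, 0.07, 0, 1, 0.0752, -0.277, 0.07, 0, 1, 0.0752, -0.277, 0.07, 0, 1, 0.0752, -0.277, 0.07, 0, 1, 0.0752, -0.277, 0.07, 0, 1, 0.0752, -0.277, 0.07, 0, 1, 0.0752, -0.277, 0.04, 0, 1, 0.0752, -0.277, 0.02, 0, 1, 0.0752, -0.277, 0.02, 0, 1]'

```text
t: 13.4
eef_pos: [0.6377, -0.3219, 0.0328]
tool_rot: [-3.138, -0.002, 1.515]
force: [-0.2, 0.2, -1.2]
width: 0.0313
grip_force: 30.0
```

jog_arm --series '[0, 0, 0, 0, 0.5, 0, 0, 0, 0, 0.5, 0, 0, 0, 0, 0.5, 0, 0, 0.04, 0, 0.5, 0, 0, 0.08, 0, 0.5, -0.119, 0.004, 0.2, 0, 0.5, -0.119, 0.004, 0.2, 0, 0.5, -0.119, 0.004, 0.2, 0, 0.5, -0.119, 0.004, 0.2, 0, 0.5, -0.119, 0.004, 0.2, 0, 0.5, -0.119, 0.004, 0.2, 0, 0.5]'

```text
t: 14.5
eef_pos: [0.5204, -0.32, 0.235]
tool_rot: [3.142, -0.0, 1.514]
force: [0.7, 0.2, -0.7]
width: 0.0462
grip_force: 0.0
```

Run:
```python
from h import *
s=robot.observe();print(s["t"],s["eef_pos"],s["tool_rot"])
C,im=snap("wrist","w4")
for col,h in(("orange",.022),("blue",.018)):
    for d in dots(im,col): print(col,np.round(d,1),back(C,d,h).round(4))
```

```text
14.5 [ 0.5203868  -0.32003506  0.23501479] [ 3.14152388e+00 -1.46461778e-04  1.51365928e+00]
orange [151. 347.] [[ 0.355  -0.5316]]
orange [384. 173.] [[ 0.6445 -0.3233]]
orange [380. 169.] [[ 0.64   -0.3186]]
orange [384.6 123.1] [[ 0.6435 -0.2697]]
orange [381. 118.] [[ 0.6395 -0.2642]]
blue [208.2 214.8] [[ 0.4456 -0.3614]]
blue [181.8 111.2] [[ 0.4299 -0.2453]]
blue [176.4   6.9] [[ 0.437  -0.1467]]
```

View pics/w4.png

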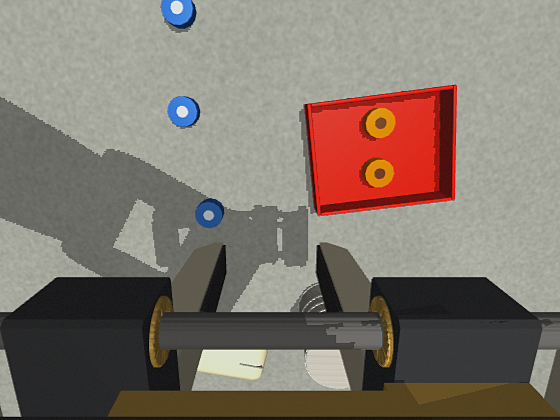

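The wrist view shows both used discs lying in the bin at (380,122) and (379,173). The nearest blue discs are at (208,215), (182,111) and (176,7).

jog_arm --series '[-0.0744, -0.0412, -0.1, 0, 0.4, -0.0744, -0.0412, -0.1, 0, 0.4, -0.0744, -0.0412, -0.15, 0, 0.4, -0.0744, -0.0412, -0.19, 0, 0.4, -0.0744, -0.0412, -0.21, 0, 0.4, -0.0744, -0.0412, -0.226, 0, 0.4, -0.0744, -0.0412, -0.226, 0, 0.4, -0.0744, -0.0412, -0.226, 0, 0.4, -0.0744, -0.0412, -0.226, 0, 1, -0.0744, -0.0412, -0.226, 0, 1, -0.0744, -0.0412, -0.226, 0, 1, -0.0744, -0.0412, -0.226, 0, 1, -0.0744, -0.0412, -0.226, 0, 1, -0.0744, -0.0412, -0.226, 0, 1]'

```text
t: 15.95
eef_pos: [0.446, -0.3615, 0.0105]
tool_rot: [3.141, 0.001, 1.514]
force: [-0.4, 0.9, 6.0]
width: 0.0306
grip_force: 30.0
```

jog_arm --series '[0, 0, 0.04, 0, 1, 0, 0, 0.08, 0, 1, 0.1801, 0.311, 0.08, 0, 1, 0.1801, 0.311, 0.08, 0, 1, 0.1801, 0.311, 0.08, 0, 1, 0.1801, 0.311, 0.08, 0, 1, 0.1801, 0.311, 0.08, 0, 1, 0.1801, 0.311, 0.08, 0, 1, 0.1801, 0.311, 0.08, 0, 1, 0.1801, 0.311, 0.08, 0, 1, 0.1801, 0.311, 0.08, 0, 1, 0.1801, 0.311, 0.05, 0, 1, 0.1801, 0.311, 0.03, 0, 1, 0.1801, 0.311, 0.022, 0, 1, 0.1801, 0.311, 0.022, 0, 1, 0.1801, 0.311, 0.022, 0, 1]'

```text
t: 17.55
eef_pos: [0.626, -0.051, 0.0327]
tool_rot: [3.141, 0.0, 1.513]
force: [1.0, -1.2, 0.6]
width: 0.0307
grip_force: 30.0
```

jog_arm --series '[0, 0, -0.005, 0, 1, 0, 0, -0.009, 0, 1, 0, 0, -0.012, 0, 1, 0, 0, -0.014, 0, 1, 0, 0, -0.015, 0, 1, 0, 0, -0.015, 0, 1]'

```text
t: 18.15
eef_pos: [0.6258, -0.0502, 0.0175]
tool_rot: [3.142, 0.0, 1.514]
force: [-5.7, 0.7, 8.2]
width: 0.0309
grip_force: 30.0
```

jog_arm --series '[0, 0, 0, 0, 0.55, 0, 0, 0, 0, 0.55, 0, 0, 0, 0, 0.55, 0, 0, 0.03, 0, 0.55, 0, 0, 0.07, 0, 0.55, -0.05, -0.03, 0.12, 0, 0.55, -0.05, -0.03, 0.19, 0, 0.55, -0.05, -0.03, 0.19, 0, 0.55, -0.05, -0.03, 0.19, 0, 0.55]'

```text
t: 19.05
eef_pos: [0.5767, -0.0811, 0.2131]
tool_rot: [3.133, 0.001, 1.513]
force: [0.7, -0.2, 0.9]
width: 0.0417
grip_force: 0.0
```

```bash
cat > look.py <<'E'
from h import *
import sys
s=robot.observe();print(s["t"],s["eef_pos"].round(4))
C,im=snap("wrist",sys.argv[1])
for d in dots(im,"blue"):
    p=back(C,d,.018)[0]
    on=.53<p[0]<.67 and -.085<p[1]<.105
    print("tray" if on else "bench",np.round(d,1),(back(C,d,.025)[0] if on else p).round(4))
E
python3 look.py w5
```

```text
19.05 [ 0.5767 -0.0811  0.2131]
bench [147.1 245.2] [ 0.4369 -0.147 ]
tray [315.9 147.9] [ 0.6252 -0.05  ]
bench [135.5  84.7] [0.4516 0.0207]
```

jog_arm --series '[-0.1458, -0.1649, -0.03, 0, 0.4, -0.1458, -0.1649, -0.03, 0, 0.4, -0.1458, -0.1649, -0.03, 0, 0.4, -0.1458, -0.1649, -0.03, 0, 0.4, -0.1458, -0.1649, -0.03, 0, 0.4, -0.1458, -0.1649, -0.03, 0, 0.4, -0.1458, -0.1649, -0.03, 0, 0.4]'

```text
t: 19.8
eef_pos: [0.4298, -0.2451, 0.1756]
tool_rot: [-3.141, -0.001, 1.513]
force: [0.7, -0.1, 0.2]
width: 0.0555
grip_force: 0.0
```

```bash
python3 look.py w6
```

```text
19.8 [ 0.4298 -0.2451  0.1756]
bench [271.6 188.1] [ 0.43   -0.2454]
bench [273.1  77.5] [ 0.4369 -0.1467]
```

Cmd (.4299,-.2453,.177). Next I grip N2 and lift it to carry height.

jog_arm --series '[0, 0, -0.05, 0, 0.4, 0, 0, -0.1, 0, 0.4, 0, 0, -0.14, 0, 0.4, 0, 0, -0.155, 0, 0.4, 0, 0, -0.167, 0, 0.4, 0, 0, -0.167, 0, 0.4, 0, 0, -0.167, 0, 1, 0, 0, -0.167, 0, 1, 0, 0, -0.167, 0, 1, 0, 0, -0.167, 0, 1, 0, 0, -0.167, 0, 1, 0, 0, -0.167, 0, 1, 0, 0, -0.127, 0, 1, 0, 0, -0.087, 0, 1, 0, 0, -0.087, 0, 1]'

```text
t: 21.35
eef_pos: [0.4318, -0.2464, 0.0952]
tool_rot: [3.135, 0.004, 1.514]
force: [0.5, -0.0, -1.1]
width: 0.0311
grip_force: 30.0
```

jog_arm --series '[0.1339, 0.1984, 0, 0, 1, 0.1339, 0.1984, 0, 0, 1, 0.1339, 0.1984, 0, 0, 1, 0.1339, 0.1984, 0, 0, 1, 0.1339, 0.1984, 0, 0, 1, 0.1339, 0.1984, 0, 0, 1, 0.1339, 0.1984, -0.03, 0, 1, 0.1339, 0.1984, -0.05, 0, 1, 0.1339, 0.1984, -0.058, 0, 1, 0.1339, 0.1984, -0.058, 0, 1, 0.1339, 0.1984, -0.058, 0, 1]'

```text
t: 22.45
eef_pos: [0.5641, -0.0472, 0.0325]
tool_rot: [3.141, 0.0, 1.513]
force: [-0.8, -0.1, -1.2]
width: 0.0309
grip_force: 30.0
```

jog_arm --series '[0, 0, -0.005, 0, 1, 0, 0, -0.009, 0, 1, 0, 0, -0.012, 0, 1, 0, 0, -0.014, 0, 1, 0, 0, -0.015, 0, 1, 0, 0, -0.015, 0, 1, 0, 0, -0.015, 0, 0.55, 0, 0, -0.015, 0, 0.55, 0, 0, -0.015, 0, 0.55, 0, 0, 0.015, 0, 0.55, 0, 0, 0.055, 0, 0.55, 0.01, -0.03, 0.1, 0, 0.55, 0.01, -0.03, 0.17, 0, 0.55, 0.01, -0.03, 0.17, 0, 0.55, 0.01, -0.03, 0.17, 0, 0.55]'

```text
t: 23.95
eef_pos: [0.5751, -0.0772, 0.2059]
tool_rot: [3.136, 0.001, 1.513]
force: [-0.6, -0.1, -0.3]
width: 0.0414
grip_force: 0.0
```

```bash
python3 look.py w7
```

```text
23.95 [ 0.5751 -0.0772  0.2059]
bench [147.2 250.6] [ 0.4366 -0.1467]
tray [319.  152.6] [ 0.6252 -0.05  ]
tray [256.5 152.7] [ 0.5633 -0.0465]
bench [135.6  88.3] [0.4514 0.0209]
```

jog_arm --series '[-0.1369, -0.0698, -0.1, 0, 0.4, -0.1369, -0.0698, -0.1, 0, 0.4, -0.1369, -0.0698, -0.1, 0, 0.4, -0.1369, -0.0698, -0.1, 0, 0.4, -0.1369, -0.0698, -0.14, 0, 0.4, -0.1369, -0.0698, -0.17, 0, 0.4, -0.1369, -0.0698, -0.185, 0, 0.4, -0.1369, -0.0698, -0.192, 0, 0.4, -0.1369, -0.0698, -0.192, 0, 0.4, -0.1369, -0.0698, -0.192, 0, 1, -0.1369, -0.0698, -0.192, 0, 1, -0.1369, -0.0698, -0.192, 0, 1, -0.1369, -0.0698, -0.192, 0, 1, -0.1369, -0.0698, -0.192, 0, 1, -0.1369, -0.0698, -0.192, 0, 1, -0.1369, -0.0698, -0.15, 0, 1, -0.1369, -0.0698, -0.112, 0, 1, -0.1369, -0.0698, -0.112, 0, 1]'

```text
t: 25.8
eef_pos: [0.4389, -0.1473, 0.0947]
tool_rot: [3.135, 0.002, 1.514]
force: [-0.3, -0.7, -0.8]
width: 0.031
grip_force: 30.0
```

jog_arm --series '[0.1302, 0.1577, 0, 0, 1, 0.1302, 0.1577, 0, 0, 1, 0.1302, 0.1577, 0, 0, 1, 0.1302, 0.1577, 0, 0, 1, 0.1302, 0.1577, 0, 0, 1, 0.1302, 0.1577, 0, 0, 1, 0.1302, 0.1577, -0.03, 0, 1, 0.1302, 0.1577, -0.05, 0, 1, 0.1302, 0.1577, -0.058, 0, 1, 0.1302, 0.1577, -0.058, 0, 1, 0.1302, 0.1577, -0.058, 0, 1]'

```text
t: 26.9
eef_pos: [0.5673, 0.0105, 0.0327]
tool_rot: [3.141, 0.0, 1.513]
force: [0.0, 0.6, -0.2]
width: 0.0308
grip_force: 30.0
```

jog_arm --series '[0, 0, -0.005, 0, 1, 0, 0, -0.009, 0, 1, 0, 0, -0.012, 0, 1, 0, 0, -0.014, 0, 1, 0, 0, -0.015, 0, 1, 0, 0, -0.015, 0, 1, 0, 0, -0.015, 0, 0.55, 0, 0, -0.015, 0, 0.55, 0, 0, -0.015, 0, 0.55, 0, 0, 0.015, 0, 0.55, 0, 0, 0.055, 0, 0.55, 0.01, 0, 0.1, 0, 0.55, 0.01, 0, 0.17, 0, 0.55, 0.01, 0, 0.17, 0, 0.55, 0.01, 0, 0.17, 0, 0.55]'

```text
t: 28.4
eef_pos: [0.5783, 0.0111, 0.2054]
tool_rot: [3.136, -0.0, 1.514]
force: [0.5, 0.0, -0.6]
width: 0.0416
grip_force: 0.0
```

```bash
python3 look.py w8
```

```text
28.4 [0.5783 0.0111 0.2054]
tray [259.2 237. ] [ 0.5633 -0.0468]
tray [258.6 183.3] [0.5665 0.0111]
bench [146.6 179.1] [0.4515 0.0207]
bench [120.5  36.1] [0.4481 0.1555]
```

jog_arm --series '[-0.1256, 0.0098, -0.1, 0, 0.4, -0.1256, 0.0098, -0.1, 0, 0.4, -0.1256, 0.0098, -0.1, 0, 0.4, -0.1256, 0.0098, -0.1, 0, 0.4, -0.1256, 0.0098, -0.14, 0, 0.4, -0.1256, 0.0098, -0.17, 0, 0.4, -0.1256, 0.0098, -0.185, 0, 0.4, -0.1256, 0.0098, -0.192, 0, 0.4, -0.1256, 0.0098, -0.192, 0, 0.4, -0.1256, 0.0098, -0.192, 0, 1, -0.1256, 0.0098, -0.192, 0, 1, -0.1256, 0.0098, -0.192, 0, 1, -0.1256, 0.0098, -0.192, 0, 1, -0.1256, 0.0098, -0.192, 0, 1, -0.1256, 0.0098, -0.192, 0, 1, -0.1256, 0.0098, -0.15, 0, 1, -0.1256, 0.0098, -0.112, 0, 1, -0.1256, 0.0098, -0.112, 0, 1]'

```text
t: 30.25
eef_pos: [0.4536, 0.0209, 0.0947]
tool_rot: [3.135, -0.0, 1.514]
force: [0.6, -0.2, 0.0]
width: 0.031
grip_force: 30.0
```

jog_arm --series '[0.1775, -0.0132, 0, 0, 1, 0.1775, -0.0132, 0, 0, 1, 0.1775, -0.0132, 0, 0, 1, 0.1775, -0.0132, 0, 0, 1, 0.1775, -0.0132, 0, 0, 1, 0.1775, -0.0132, 0, 0, 1, 0.1775, -0.0132, -0.03, 0, 1, 0.1775, -0.0132, -0.05, 0, 1, 0.1775, -0.0132, -0.058, 0, 1, 0.1775, -0.0132, -0.058, 0, 1, 0.1775, -0.0132, -0.058, 0, 1]'

```text
t: 31.35
eef_pos: [0.6292, 0.0078, 0.0328]
tool_rot: [3.14, -0.0, 1.514]
force: [0.2, -0.1, -0.1]
width: 0.0309
grip_force: 30.0
```

jog_arm --series '[0, 0, -0.005, 0, 1, 0, 0, -0.009, 0, 1, 0, 0, -0.012, 0, 1, 0, 0, -0.014, 0, 1, 0, 0, -0.015, 0, 1, 0, 0, -0.015, 0, 1, 0, 0, -0.015, 0, 0.55, 0, 0, -0.015, 0, 0.55, 0, 0, -0.015, 0, 0.55, 0, 0, 0.015, 0, 0.55, 0, 0, 0.055, 0, 0.55, -0.05, 0.03, 0.1, 0, 0.55, -0.05, 0.03, 0.17, 0, 0.55, -0.05, 0.03, 0.17, 0, 0.55, -0.05, 0.03, 0.17, 0, 0.55]'

```text
t: 32.85
eef_pos: [0.58, 0.0383, 0.2077]
tool_rot: [3.134, -0.001, 1.514]
force: [0.1, -0.9, -0.1]
width: 0.042
grip_force: 0.0
```

```bash
python3 look.py w9
```

```text
32.85 [0.58   0.0383 0.2077]
tray [258.9 259.7] [ 0.5633 -0.0467]
tray [318.  208.7] [0.6286 0.0073]
tray [258.4 208.9] [0.5666 0.0107]
bench [124.1  67.9] [0.4482 0.1555]
```

jog_arm --series '[-0.1308, 0.118, -0.1, 0, 0.4, -0.1308, 0.118, -0.1, 0, 0.4, -0.1308, 0.118, -0.1, 0, 0.4, -0.1308, 0.118, -0.1, 0, 0.4, -0.1308, 0.118, -0.1, 0, 0.4, -0.1308, 0.118, -0.14, 0, 0.4, -0.1308, 0.118, -0.17, 0, 0.4, -0.1308, 0.118, -0.185, 0, 0.4, -0.1308, 0.118, -0.192, 0, 0.4, -0.1308, 0.118, -0.192, 0, 0.4, -0.1308, 0.118, -0.192, 0, 1, -0.1308, 0.118, -0.192, 0, 1, -0.1308, 0.118, -0.192, 0, 1, -0.1308, 0.118, -0.192, 0, 1, -0.1308, 0.118, -0.192, 0, 1, -0.1308, 0.118, -0.192, 0, 1, -0.1308, 0.118, -0.15, 0, 1, -0.1308, 0.118, -0.112, 0, 1, -0.1308, 0.118, -0.112, 0, 1]'

```text
t: 34.8
eef_pos: [0.4502, 0.1564, 0.0948]
tool_rot: [3.135, -0.002, 1.514]
force: [0.4, -0.3, -1.0]
width: 0.0309
grip_force: 30.0
```

jog_arm --series '[0.1841, -0.0901, 0, 0, 1, 0.1841, -0.0901, 0, 0, 1, 0.1841, -0.0901, 0, 0, 1, 0.1841, -0.0901, 0, 0, 1, 0.1841, -0.0901, 0, 0, 1, 0.1841, -0.0901, 0, 0, 1, 0.1841, -0.0901, -0.03, 0, 1, 0.1841, -0.0901, -0.05, 0, 1, 0.1841, -0.0901, -0.058, 0, 1, 0.1841, -0.0901, -0.058, 0, 1, 0.1841, -0.0901, -0.058, 0, 1]'

```text
t: 35.9
eef_pos: [0.6324, 0.0661, 0.0329]
tool_rot: [3.14, -0.0, 1.514]
force: [0.7, -0.2, -0.4]
width: 0.0312
grip_force: 30.0
```

jog_arm --series '[0, 0, -0.005, 0, 1, 0, 0, -0.009, 0, 1, 0, 0, -0.012, 0, 1, 0, 0, -0.014, 0, 1, 0, 0, -0.015, 0, 1, 0, 0, -0.015, 0, 1, 0, 0, -0.015, 0, 0.55, 0, 0, -0.015, 0, 0.55, 0, 0, -0.015, 0, 0.55, 0, 0, 0.015, 0, 0.55, 0, 0, 0.055, 0, 0.55, -0.032, 0.02, 0.1, 0, 0.55, -0.032, 0.02, 0.18, 0, 0.55, -0.032, 0.02, 0.2, 0, 0.55, -0.032, 0.02, 0.2, 0, 0.55]'

```text
t: 37.4
eef_pos: [0.6016, 0.086, 0.2388]
tool_rot: [3.133, -0.001, 1.514]
force: [-0.5, 0.4, -0.1]
width: 0.0419
grip_force: 0.0
```

```bash
python3 look.py w10; python3 -c "
import cv2;i=cv2.imread('pics/w10.png');cv2.imwrite('pics/w10c.png',cv2.resize(i[100:320,140:400],None,fx=2.7,fy=2.7,interpolation=cv2.INTER_CUBIC))
from h import *
C,t=snap('top','t10')
for c in blobs(t,'green',60):
  print(cv2.minEnclosingCircle(c),back(C,cv2.minEnclosingCircle(c)[0],.045))"
```

```text
37.4 [0.6016 0.086  0.2388]
tray [295.5 286.3] [ 0.6252 -0.0505]
tray [244.3 286.5] [ 0.5634 -0.0469]
tray [296.5 241.7] [0.6286 0.0072]
tray [243.2 241.8] [0.5666 0.0108]
tray [297.5 193.5] [0.6318 0.0649]
((140.09036254882812, 264.8735046386719), 5.973945617675781) [[0.40650621 0.34925881]]
((237.62120056152344, 267.208740234375), 167.83985900878906) [[0.39291883 0.08240697]]
```

View pics/w10c.png

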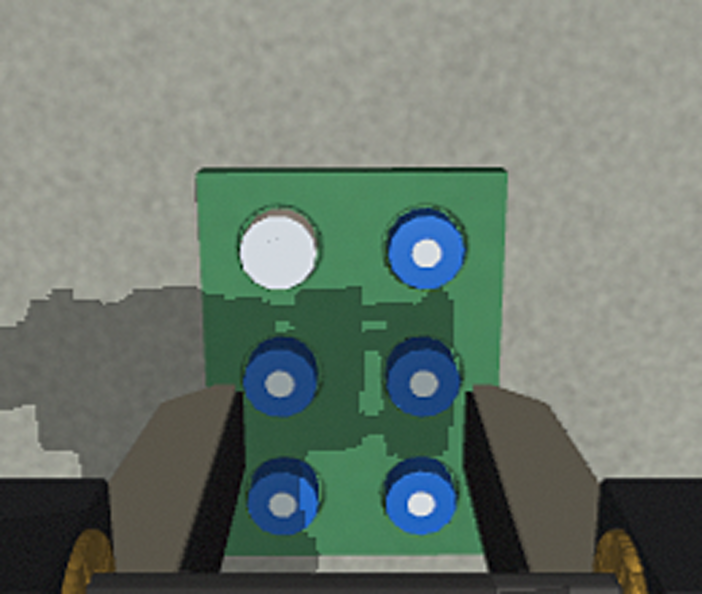

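View pics/t10.png

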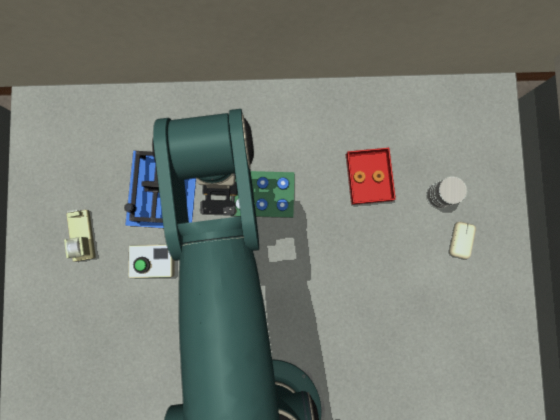

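All five blue discs lie in pockets with offsets under 1 mm, level with the white reference. The top view shows the bridge on the mat, the used discs in the bin and the button at (141,265).

jog_arm --series '[-0.16, 0.225, 0, 0, 1, -0.16, 0.225, 0, 0, 1, -0.16, 0.225, 0, 0, 1, -0.16, 0.225, 0, 0, 1, -0.16, 0.225, 0, 0, 1, -0.16, 0.225, 0, 0, 1, -0.16, 0.225, 0, 0, 1, -0.16, 0.225, 0, 0, 1, -0.16, 0.225, 0, 0, 1, -0.16, 0.225, 0, 0, 1]'

```text
t: 38.5
eef_pos: [0.4409, 0.3098, 0.231]
tool_rot: [-3.141, 0.001, 1.512]
force: [-0.9, 0.7, -1.0]
width: 0.0007
grip_force: 0.0
```

Run:
```python
from h import *
s=robot.observe();print(s["t"],s["eef_pos"].round(4),s["width"])
C,im=snap("wrist","w11")
T=cam("top")
for c in blobs(im,"green",100):
    e=cv2.fitEllipse(c);print(cv2.contourArea(c),np.round(e[0],1),np.round(e[1],1))
    for z in(.04,.046,.05,.055): print(z,back(C,e[0],z),back(T,(140.1,264.9),z),"diam",e[1][0]/C[0][0,0]*(C[2][2]-z))
```

```text
38.5 [0.4409 0.3098 0.231 ] 0.0006591857531446494
1049.0 [436.2 379.4] [37.7 68.9]
0.04 [[0.63007352 0.04737668]] [[0.40637081 0.35085232]] diam 0.03857765878337125
0.046 [[0.62696076 0.05302882]] [[0.40644599 0.348908  ]] diam 0.037929714318871294
0.05 [[0.62488558 0.05679691]] [[0.40649611 0.34761178]] diam 0.03749775134253799
0.055 [[0.62229161 0.06150703]] [[0.40655875 0.3459915 ]] diam 0.036957797622121355
1773.5 [ 23.3 372.5] [41.3 66.1]
0.04 [[0.12232755 0.0871204 ]] [[0.40637081 0.35085232]] diam 0.042190833571804906
0.046 [[0.12774281 0.09210501]] [[0.40644599 0.348908  ]] diam 0.04148220277544166
0.05 [[0.13135298 0.09542808]] [[0.40649611 0.34761178]] diam 0.04100978224453283
0.055 [[0.1358657  0.09958192]] [[0.40655875 0.3459915 ]] diam 0.04041925658089679
724.0 [232.9 152.9] [30.2 30.6]
0.04 [[0.40347337 0.34052602]] [[0.40637081 0.35085232]] diam 0.03089263507790327
0.046 [[0.40416655 0.34125447]] [[0.40644599 0.348908  ]] diam 0.0303737670977351
0.05 [[0.40462867 0.3417401 ]] [[0.40649611 0.34761178]] diam 0.030027855110956323
0.055 [[0.40520632 0.34234714]] [[0.40655875 0.3459915 ]] diam 0.02959546512748285
```

View pics/w11.png

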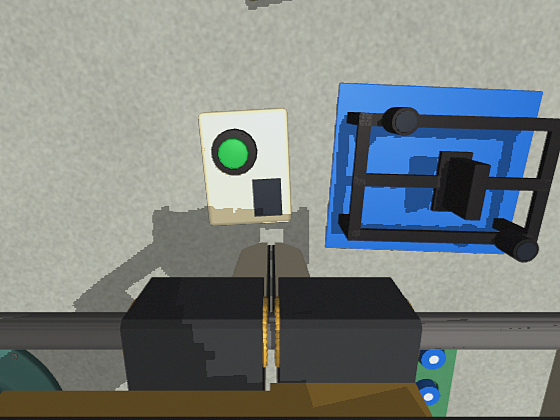

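The button cap is at (233,153), about (0.405, 0.342), and the bridge stands centred on the mat. Next I descend with shut fingers.

jog_arm --series '[-0.0353, 0.0316, -0.05, 0, 1, -0.0353, 0.0316, -0.1, 0, 1, -0.0353, 0.0316, -0.14, 0, 1, -0.0353, 0.0316, -0.165, 0, 1, -0.0353, 0.0316, -0.175, 0, 1, -0.0353, 0.0316, -0.175, 0, 1, -0.0353, 0.0316, -0.177, 0, 1, -0.0353, 0.0316, -0.179, 0, 1, -0.0353, 0.0316, -0.179, 0, 1]'

```text
t: 39.45
eef_pos: [0.4059, 0.3422, 0.0559]
tool_rot: [3.141, -0.001, 1.513]
force: [-11.7, -6.9, 26.1]
width: 0.0004
grip_force: 13.0
```

Run:
```python
from h import *
s=robot.observe();print(s["t"],s["eef_pos"].round(4),s["force"])
C,im=snap("wrist","w12"); snap("side","s12")
s=robot.observe();print(s["t"],s["eef_pos"].round(4),s["force"])
side=cv2.imread("pics/s12.png")[110:220,150:260]; s0=cv2.imread("pics/side0.png")[110:220,150:260]
f=lambda i,k:cv2.resize(i,(400,400),interpolation=cv2.INTER_CUBIC)
cv2.imwrite("pics/v12.png",np.hstack([f(side,3),cv2.resize(im[80:300,150:370],(400,400))]))
```

```text
39.45 [0.4059 0.3422 0.0559] [-11.70792138  -6.92293455  26.12161062]
39.55 [0.4059 0.3422 0.0559] [-11.81290362  -7.87136898  25.76928187]
```

View pics/v12.png

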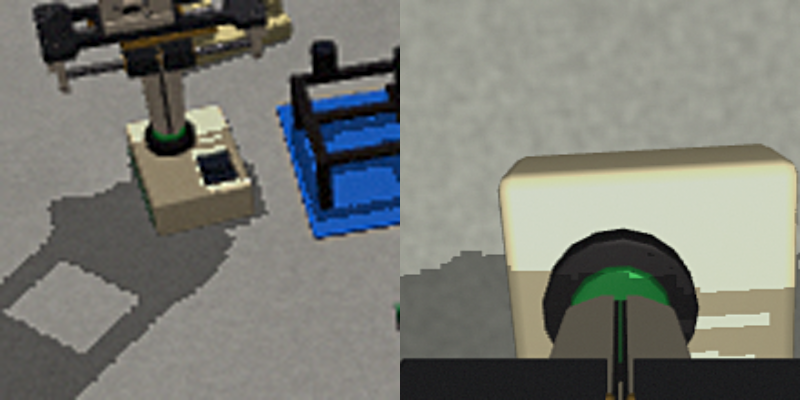

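jog_arm --series '[0, 0, 0.003, 0, 1, 0, 0, 0.005, 0, 1, 0, 0, 0.005, 0, 1, 0, 0, 0.005, 0, 1]'

```text
t: 39.95
eef_pos: [0.4058, 0.3422, 0.0582]
tool_rot: [3.14, -0.001, 1.513]
force: [3.0, -0.2, 2.8]
width: 0.0004
grip_force: 1.8
```

jog_arm --series '[0, 0, 0.01, 0, 1, 0, 0, 0.05, 0, 1, 0, 0, 0.1, 0, 1, 0, 0, 0.15, 0, 1, 0, 0, 0.18, 0, 1, 0, 0, 0.18, 0, 1, 0, 0, 0.18, 0, 1]'

```text
t: 40.65
eef_pos: [0.405, 0.3422, 0.238]
tool_rot: [3.141, -0.0, 1.514]
force: [-0.0, 0.2, -0.6]
width: 0.0006
grip_force: 0.0
```

Run:
```python
from h import *
s=robot.observe();print(s["t"],s["eef_pos"].round(4),s["force"].round(1))
C,im=snap("side","s13")
cv2.imwrite("pics/s13c.png",cv2.resize(im[90:330,170:410],(600,600),interpolation=cv2.INTER_CUBIC))
```

```text
40.65 [0.405  0.3422 0.238 ] [-0.   0.2 -0.6]
```

View pics/s13c.png

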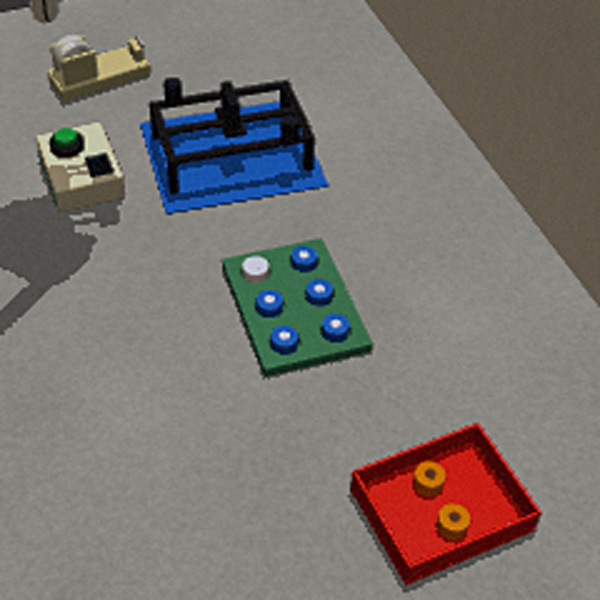

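The side view shows everything in place: the bridge upright on the mat, five blue discs and the white reference flat in the tray, two used discs in the bin, and the button back up.

```bash
python3 -c "
from cell import robot
print(robot.finish_job())"
```

```text
the job is handed in; nothing more can be done
None
```

The job is handed in at about 41 s: the bridge stands on the mat, both used discs are in the bin, all five new discs are home in their pockets beside the untouched reference, and the start button was pressed to its stop and released.

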